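# Swivel the photometer's blue port cover aside

## Robot

A 6-joint arm with a two-finger parallel gripper is mounted at the origin on a cart in front of the work surface, level with it; the furniture and walls round the work are solid. World frame = base frame: x ahead of the robot, y to its left, z up, the work surface at z = 0. Lengths are in mm, angles in rad, forces in N, time in s.
With the tool pointing down it reaches from about 275 to 1000 mm from the base axis. Payload 8.4 kg.
Tool frame: the origin (TCP) lies midway between the tips of the shut fingers; the grasp point (between the pads) lies 19 mm behind it; z points along the fingers, y is the line along which they close (so a half turn about z gives the same grasp; the last joint's range is limited). The gripper opens to 85 mm and grips with 20 to 120 N. Pads are 22 mm wide; open, the fingers measure 114 mm over their backs; the gripper's body (76 mm by 85 mm) begins 54 mm behind the grasp point. The pads swing forward as they close: fully open they stand 13 mm farther back than shut.
Start: joints at [-1.104, 0.353, 1.633, -0, 1.155, -0.002], TCP at [282.384, -557.573, 231.281] pointing down, gripper open.
Joint ranges: [-2.63, 2.63], [-0.92, 2.1], [0.06, 2.66], [-1.3, 4.44], [0, 2.69], [-3.02, 3.02]. Speed limits (rad/s): [2.22, 2.22, 2.79, 3.14, 3.14, 3.14].

## Interface

Orientations are given as [roll, pitch, yaw] about the fixed x, y, z axes, in that order (R = Rz(yaw) Ry(pitch) Rx(roll)).
In Python, from rig import monitor, imaging, r gives the robot as it stands.
- The arm moves only by the tool drive_tool, never from a script. Its argument "plan" is a list of rows, each an object of numbers: "x", "y", "z": the shift along the tool's x, y, z in units of 50 mm (1.0 is 50 mm); "ax", "ay", "az": the turn, a rotation vector about the tool's x, y, z in units of 6 degrees (1.0 is 6 degrees); "hand": the finger opening in mm, from 0 to 85.4. In form: [{"x": .., "y": .., "z": .., "ax": .., "ay": .., "az": .., "hand": ..}, ...]. A call has 1 to 8 rows; each row is the pose to reach, as a shift and turn from the pose commanded when the call began, along the tool's axes at that moment; what a row does not reach only later rows make up. A row lasts 1/10 s, in which the tool goes at most 50 mm and 8.59 degrees, less where a joint would pass 70% of its speed; a pose out of reach is approached as far as the arm can. A call with a gripper value outside its range is refused whole. The fingers move at their own pace and stop on an object; "grip_force" is the grip in N (left out, the last holds). Time passes only in rows, so rows that repeat a pose let the fingers close. It gives the time, the measured TCP pose, the force, the opening and the grip force at its end, in the units of the state.
- monitor.sense(): the state, without advancing time (a new reading comes with each control period).
- imaging.grab_frame(name): name is "side" or "top" or "wrist"; returns the picture (384x512x3 uint8, red, green, blue); there is no depth.
- imaging.camera_info(name): a dict with "mtx" (3x3 intrinsics, pixels), "R" (3x3) and "t" (3): a world point X has camera coordinates R X + t. Camera axes: x right, y down, z forward; pixel columns grow to the right and rows downward; lengths in mm; the calibration is good to about 2 mm. A picture is of the moment at which its call begins: read the wrist's pose just before it. camera_info takes no time and is no camera call; for the wrist camera it gives the pose at the moment of the call.
- r.sign_off(): hands the job in; it is judged then, once.
The state is a dict: "clock": time; "qpos": joint angles; "qvel": joint speeds; "joint_efforts": joint torques, N m; "eef_pos": TCP position; "tcp_rot": TCP orientation; "contact_force": force on the tool from outside, world axes, zero at the start; "wrist_torque": the same for the moment, N m; "opening": opening from 0.0 (shut) to 1.0 (fully open); "grasp_force": force on a finger pad.
Only numpy, scipy, OpenCV 4.12 (cv2) and the standard library are available. Lean on these libraries where they do the work, as an engineer would, in place of code of your own. Each camera call takes 0.05 s, during which the arm holds its last target. There are 200 camera calls.

## Task

Two small white photometer heads stand on the bench, each with a flat cover over its lens port. Swing the blue cover sideways about its pivot screw, clockwise seen from above, all the way open to its stop so that the port lies bare, and let go of it. Leave the orange cover as it is.

Things in the scene. Friction and masses are not known exactly. Their poses are not given: they have to be found in the camera images.
- blue_cover (a joint): angle (rad) of the blue swivel cover about its vertical pivot screw: 0 = shut (over the 26 mm round lens port, at its closed stop pin), growing as it swings clockwise seen from above, always level, to 1.57 = fully open at its stop. It starts 0 to 0.2 open and stays where it is left; friction about 1 N at the knob.
- blue_knob (a point): top centre of the black round knob (14 mm across, 24 mm tall, top 84 mm above the bench) on the blue cover; it moves with the cover. x axis: level, from pivot screw to knob; z up. The pivot's vertical axis is 60 mm from it along -x. Cover: flat 4 mm plate, upper face at 60 mm, 42 mm round end under the knob, 22 mm arm, on the grey deck of a fixed white photometer head (120 x 130 x 55 mm).
- orange_cover (a joint): angle (rad) of the orange swivel cover about its vertical pivot screw: 0 = shut (over the 26 mm round lens port, at its closed stop pin), growing as it swings clockwise seen from above, always level, to 1.57 = fully open at its stop. It starts 0 to 0.2 open and stays where it is left; friction about 1 N at the knob.
- orange_knob (a point): top centre of the black round knob (14 mm across, 24 mm tall, top 84 mm above the bench) on the orange cover; it moves with the cover. x axis: level, from pivot screw to knob; z up. The pivot's vertical axis is 60 mm from it along -x. Cover: flat 4 mm plate, upper face at 60 mm, 42 mm round end under the knob, 22 mm arm, on the grey deck of a fixed white photometer head (120 x 130 x 55 mm).

How it is judged (in metres and radians):
At the end, for the whole second after the job is handed in: The blue cover stands open beyond 1.3 rad (within about 15 degrees of its open stop) and at rest, and the orange cover's knob is within 12 mm of where it was at the start (value of joint blue_cover above 1.3 rad and velocity of joint blue_cover between -0.05 and 0.05 rad/s and distance of orange_knob from where it was at the start of the episode below 0.012 m); the robot touches nothing.
It fails at once if the orange cover is swung by more than 12 mm at its knob (distance of orange_knob from where it was at the start of the episode above 0.012 m).
It also fails if it takes over 32 s, if anything falls off the work surface, if the arm or the gripper's body presses on something with over 40 N, if the wrist force passes 120 N, or if a joint passes its speed limit or range.

## Working session

There is one attempt and no reset: what is moved stays moved. The work goes in short steps, Python scripts to look and compute and a tool call to move; the robot and the scene stay as the last step left them, time stands still between calls to the robot, and variables do not carry over. Pictures are saved under pics/ and viewed, at most 10 in all, crops included, and the job is handed in when it is done.

Besides the shell and the picture viewer there is one more tool, called after "Emit:" in YAML: its name, and indented under it one key for each argument. drive_tool: Moves the arm, as the interface text tells. Its arguments: {"type":"object","properties":{"plan":{"type":"array","items":{"type":"object","properties":{"x":{"type":"number"},"y":{"type":"number"},"z":{"type":"number"},"ax":{"type":"number"},"ay":{"type":"number"},"az":{"type":"number"},"hand":{"type":"number"}}}},"grip_force":{"type":"number"}},"required":["plan"]}

```bash
mkdir -p pics
python3 - <<'E'
from rig import monitor, imaging, r
import cv2,numpy as np
a=imaging.grab_frame("side");b=imaging.grab_frame("top")
cv2.imwrite("pics/a.png",cv2.resize(np.hstack([a,b])[:,:,::-1],(800,300)))
cv2.imwrite("pics/side.png",a[:,:,::-1]);cv2.imwrite("pics/top.png",b[:,:,::-1])
s=monitor.sense();print(s)
E
```

```text
{'clock': 0.1, 'qpos': array([-1.10442186e+00,  3.53590158e-01,  1.63408376e+00,  7.28506544e-07,
        1.15519215e+00, -2.42142962e-03]), 'qvel': array([-0.00103209, -0.00152926, -0.00086575,  0.00060306,  0.00172207,
       -0.00082165]), 'joint_efforts': array([ 2.05770211e-04, -6.06358480e+01, -3.42818606e+01,  2.23376458e-05,
        3.98626289e-03,  1.20558667e-05]), 'eef_pos': array([ 282.17326775, -557.18373609,  230.6194451 ]), 'tcp_rot': array([-3.14031925e+00, -3.74959073e-06,  4.68795597e-01]), 'contact_force': array([ 0.2395759 , -0.16738801, -0.43086855]), 'wrist_torque': array([0.00434688, 0.07074913, 0.06171295]), 'grasp_force': 0.0, 'opening': 0.9991423441852745}
```

View pics/top.png

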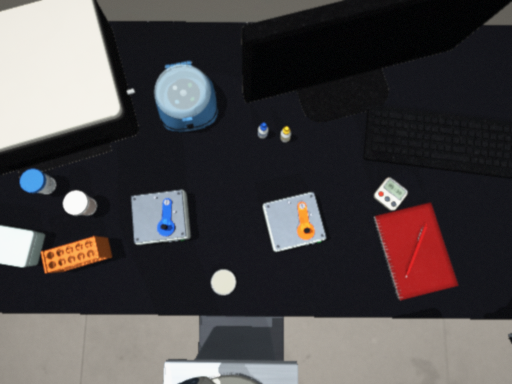

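View pics/side.png

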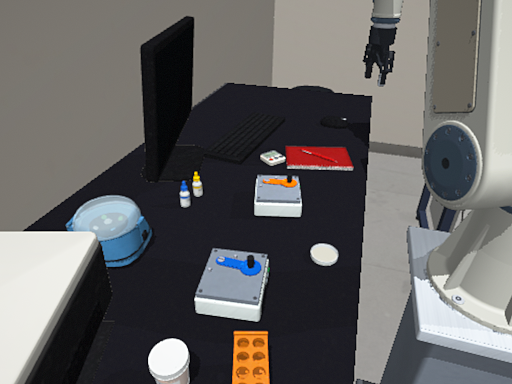

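The top view shows the blue head at about (160,217), with its pivot near (167,202) and its knob near (166,228) on the robot's side. The orange head is to the right at about (295,221). Clockwise therefore swings the blue knob towards image left (+y).

```bash
cat > h.py <<'E'
import numpy as np,cv2
from rig import monitor, imaging, r
def ray(info,px,z):
    K,R,t=[np.array(info[k],float) for k in("mtx","R","t")]
    d=R.T@np.linalg.inv(K)@np.array([px[0],px[1],1]); c=-R.T@t
    return c+d*(z-c[2])/d[2]
def blob(m):
    n,l,s,c=cv2.connectedComponentsWithStats(m.astype(np.uint8))
    return sorted([(s[i,4],c[i].round(1).tolist(),s[i,:4].tolist()) for i in range(1,n) if s[i,4]>8],reverse=True)[:6]
E
python3 - <<'E'
from h import *
im=cv2.imread("pics/top.png"); info=imaging.camera_info("top")
hsv=cv2.cvtColor(im[180:260,120:200],cv2.COLOR_BGR2HSV); H,S,V=cv2.split(hsv)
bl=(H>100)&(H<125)&(S>170)&(V>100)
for a,c,b in blob(bl): print('blue',a,c,b, ray(info,(c[0]+120,c[1]+180),60).round(1))
for a,c,b in blob(V<60): print('dark',a,c,b, ray(info,(c[0]+120,c[1]+180),84).round(1))
lo=(S<100)&(V>90)
for a,c,b in blob(lo): print('head',a,c,b, ray(info,(c[0]+120,c[1]+180),55).round(1))
print(-np.array(info["R"]).T@info["t"])
cv2.imwrite("pics/c.png",cv2.resize(im[180:260,120:200],(560,560),interpolation=cv2.INTER_CUBIC))
E
```

```text
blue 305 [46.2, 40.9] [38, 22, 17, 34] [478.8 156.6  60. ]
dark 3534 [39.2, 41.6] [0, 0, 80, 80] [474.9 167.   84. ]
dark 15 [44.1, 46.6] [42, 45, 5, 4] [463.5 155.   84. ]
head 2319 [38.6, 36.5] [11, 10, 59, 55] [489.6 176.6  55. ]
head 25 [46.4, 22.0] [44, 20, 6, 5] [525.  159.7  55. ]
[399.95334967 -55.66802153 952.22630022]
```

View pics/c.png

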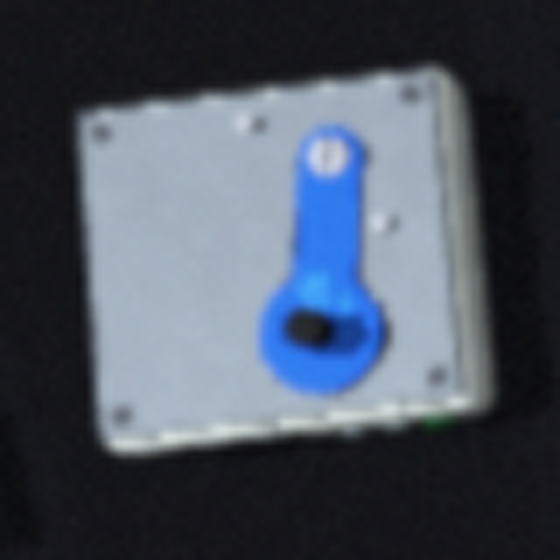

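The crop shows the pivot screw at about (166.4,202) in full-frame pixels and the round end at (165.7,227). The closed pin is on the right and the open-stop pin at the upper left. Plan: cage the knob between the fingers with the closing axis tangential, then swing it along the arc from yaw π to π/2. First I'll traverse high.

Emit:
drive_tool:
  plan:
    - {"x":0.6,"y":-0.7,"az":-1.4,"hand":30}
    - {"x":1.2,"y":-1.4,"az":-2.75,"hand":30}
    - {"x":1.8,"y":-2.1,"az":-4.1,"hand":30}
    - {"x":2.4,"y":-2.75,"az":-5.5,"hand":30}
    - {"x":3.0,"y":-3.45,"az":-6.9,"hand":30}
    - {"x":3.6,"y":-4.1,"az":-8.25,"hand":30}
    - {"x":4.2,"y":-4.8,"az":-9.6,"hand":30}
    - {"x":4.8,"y":-5.5,"az":-11,"hand":30}

```text
invalid input
```

```bash
cat >> h.py <<'E'
from scipy.spatial.transform import Rotation as Ro
def to(x,y,z,yaw):
    s=monitor.sense(); R=Ro.from_euler('xyz',s["tcp_rot"]); G=Ro.from_euler('xyz',[np.pi,0,yaw])
    p=R.inv().apply(np.array([x,y,z])-s["eef_pos"])/50; a=np.degrees((R.inv()*G).as_rotvec())/6
    print("now",s["clock"],s["eef_pos"].round(1),s["tcp_rot"].round(3),"shift",p.round(2),"turn",a.round(2))
E
python3 - <<'E'
from h import *
info=imaging.camera_info("top")
print(ray(info,(166.3,202),62),ray(info,(165.6,226.9),60))
to(465,157,200,np.pi)
E
```

```text
[523.99021884 158.2559481   62.        ] [464.56714452 157.23294717  60.        ]
now 0.1 [ 282.2 -557.2  230.6] [-3.14  -0.     0.469] shift [  9.72 -11.09   0.63] turn [-0.000e+00 -2.000e-02 -2.552e+01]
```

Emit:
drive_tool:
  plan:
    - {"x":0.6,"y":-0.7,"z":0,"ax":0,"ay":0,"az":-1.4,"hand":30}
    - {"x":1.2,"y":-1.4,"z":0,"ax":0,"ay":0,"az":-2.75,"hand":30}
    - {"x":1.8,"y":-2.1,"z":0,"ax":0,"ay":0,"az":-4.1,"hand":30}
    - {"x":2.4,"y":-2.75,"z":0,"ax":0,"ay":0,"az":-5.5,"hand":30}
    - {"x":3.0,"y":-3.45,"z":0,"ax":0,"ay":0,"az":-6.9,"hand":30}
    - {"x":3.6,"y":-4.1,"z":0,"ax":0,"ay":0,"az":-8.25,"hand":30}
    - {"x":4.2,"y":-4.8,"z":0,"ax":0,"ay":0,"az":-9.6,"hand":30}
    - {"x":4.8,"y":-5.5,"z":0,"ax":0,"ay":0,"az":-11,"hand":30}

```text
clock: 0.9
eef_pos: [372.2, -202.0, 231.2]
tcp_rot: [3.142, -0.0, 1.626]
contact_force: [1.3, 0.4, 0.1]
opening: 0.353
grasp_force: 0.0
```

```bash
python3 -c "
from h import *
to(465,157,200,np.pi)"
```

```text
now 0.9 [ 372.2 -202.   231.2] [ 3.142 -0.     1.626] shift [7.07 2.25 0.62] turn [  0.    -0.   -14.47]
```

Emit:
drive_tool:
  plan:
    - {"x":0.8,"y":0.25,"z":0,"ax":0,"ay":0,"az":-1.4,"hand":30}
    - {"x":1.6,"y":0.5,"z":0,"ax":0,"ay":0,"az":-2.75,"hand":30}
    - {"x":2.4,"y":0.75,"z":0,"ax":0,"ay":0,"az":-4.1,"hand":30}
    - {"x":3.3,"y":1.0,"z":0,"ax":0,"ay":0,"az":-5.5,"hand":30}
    - {"x":4.1,"y":1.3,"z":0,"ax":0,"ay":0,"az":-6.9,"hand":30}
    - {"x":4.9,"y":1.6,"z":0,"ax":0,"ay":0,"az":-8.25,"hand":30}
    - {"x":5.7,"y":1.9,"z":0,"ax":0,"ay":0,"az":-9.6,"hand":30}
    - {"x":6.5,"y":2.1,"z":0,"ax":0,"ay":0,"az":-11,"hand":30}

```text
clock: 1.7
eef_pos: [461.3, 128.0, 231.2]
tcp_rot: [3.142, 0.0, 2.779]
contact_force: [1.2, -0.0, 0.7]
opening: 0.348
grasp_force: 0.0
```

```bash
python3 -c "
from h import *
to(464,157,160,np.pi)"
```

```text
now 1.7 [461.3 128.  231.2] [3.142 0.    2.779] shift [0.16 0.56 1.42] turn [ 0.    0.   -3.46]
```

Emit:
drive_tool:
  plan:
    - {"x":0.1,"y":0.3,"z":0.7,"ax":0,"ay":0,"az":-1.2,"hand":30}
    - {"x":0.1,"y":0.4,"z":1.4,"ax":0,"ay":0,"az":-2.4,"hand":30}
    - {"x":0.1,"y":0.4,"z":1.4,"ax":0,"ay":0,"az":-3.4,"hand":30}
    - {"x":0.1,"y":0.4,"z":1.4,"ax":0,"ay":0,"az":-3.4,"hand":30}
    - {"x":0.1,"y":0.4,"z":1.4,"ax":0,"ay":0,"az":-3.4,"hand":30}

```text
clock: 2.2
eef_pos: [463.7, 146.5, 161.5]
tcp_rot: [3.141, 0.0, 3.125]
contact_force: [0.7, -0.3, 0.8]
opening: 0.35
grasp_force: 0.0
```

Run:
```python
from h import *
i=imaging.camera_info("wrist");im=imaging.grab_frame("wrist")[:,:,::-1].copy()
cv2.imwrite("pics/w.png",im)
hsv=cv2.cvtColor(im,cv2.COLOR_BGR2HSV); H,S,V=cv2.split(hsv)
for a,c,b in blob((H>100)&(H<125)&(S>170)&(V>100)): print('blue',a,c,b, ray(i,c,60).round(1))
for k in ("R","t"): print(np.array(i[k]).round(3).tolist())
to(464,157,160,np.pi)
```

```text
blue 47 [256.5, 221.4] [249, 200, 10, 45] [493.9 148.6  60. ]
blue 34 [277.3, 246.3] [275, 233, 4, 25] [521. 169.  60.]
blue 21 [261.0, 253.1] [259, 246, 7, 14] [528.3 152.7  60. ]
blue 21 [253.6, 180.1] [248, 174, 15, 16] [452.7 146.5  60. ]
blue 9 [278.0, 227.0] [278, 223, 1, 9] [500.1 169.5  60. ]
[[0.016, 1.0, 0.001], [0.959, -0.015, 0.283], [0.283, -0.003, -0.959]]
[-154.96, -459.652, 182.283]
now 2.25 [463.9 146.5 161.8] [3.141e+00 1.000e-03 3.126e+00] shift [0.   0.21 0.04] turn [ 0.    0.01 -0.15]
```

View pics/w.png

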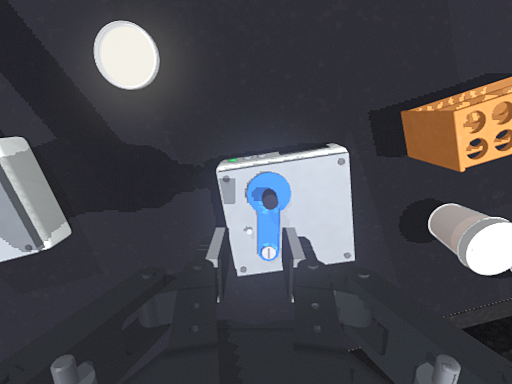

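The wrist view shows the round end at about (269,192), the knob top near (271,203) and the pivot screw at (268,252). All of them lie between the fingers laterally.

Run:
```python
from h import *
i=imaging.camera_info("wrist");im=cv2.imread("pics/w.png")
V=im[175:225,250:295].max(2)
for a,c,b in blob(V<60): print('dark',a,c,b)
print(ray(i,(268.5,192),60),ray(i,(271,203),84),ray(i,(268.3,252.5),62),-np.array(i["R"]).T@i["t"])
to(465,158,120,np.pi)
```

```text
[464.77763872 160.2975049   60.        ] [467.51768183 161.26612901  84.        ] [527.13518756 159.90167066  62.        ] [391.79017638 148.43264574 305.34853441]
now 2.25 [463.9 146.5 161.8] [3.141e+00 1.000e-03 3.126e+00] shift [-0.02  0.23  0.84] turn [ 0.    0.01 -0.15]
```

Emit:
drive_tool:
  plan:
    - {"x":-0.05,"y":0.26,"z":0,"ax":0,"ay":0,"az":-0.15,"hand":30}
    - {"x":-0.05,"y":0.26,"z":0.6,"ax":0,"ay":0,"az":-0.15,"hand":30}
    - {"x":-0.05,"y":0.26,"z":1.2,"ax":0,"ay":0,"az":-0.15,"hand":30}
    - {"x":-0.05,"y":0.26,"z":1.6,"ax":0,"ay":0,"az":-0.15,"hand":30}
    - {"x":-0.05,"y":0.26,"z":1.86,"ax":0,"ay":0,"az":-0.15,"hand":28}
    - {"x":-0.05,"y":0.26,"z":1.86,"ax":0,"ay":0,"az":-0.15,"hand":22}
    - {"x":-0.05,"y":0.26,"z":1.86,"ax":0,"ay":0,"az":-0.15,"hand":22}
  grip_force: 20

```text
clock: 2.95
eef_pos: [466.7, 159.8, 68.9]
tcp_rot: [3.141, 0.001, -3.139]
contact_force: [-0.3, 0.3, 0.3]
opening: 0.256
grasp_force: 0.0
```

Run:
```python
from h import *
im=imaging.grab_frame("wrist")[100:340,140:400,::-1]
s=imaging.grab_frame("side")[220:330,170:300,::-1]
cv2.imwrite("pics/w2.png",np.hstack([cv2.resize(im,(433,400)),cv2.resize(s,(364,400))[:, :364]]))
print(monitor.sense()["contact_force"])
for k in (.35,.7,1.05,1.4,1.47): to(525.5-60*np.cos(k),159+60*np.sin(k),68,np.pi-k)
```

```text
[0.58833398 0.69093482 0.72262395]
now 3.05 [467.  159.8  69.4] [ 3.141e+00  2.000e-03 -3.139e+00] shift [-0.04  0.39  0.03] turn [0.01 0.02 3.37]
now 3.05 [467.  159.8  69.4] [ 3.141e+00  2.000e-03 -3.139e+00] shift [-0.25  0.76  0.03] turn [0.01 0.01 6.71]
now 3.05 [467.  159.8  69.4] [ 3.141e+00  2.000e-03 -3.139e+00] shift [-0.57  1.02  0.03] turn [1.000e-02 1.000e-02 1.005e+01]
now 3.05 [467.  159.8  69.4] [ 3.141e+00  2.000e-03 -3.139e+00] shift [-0.97  1.16  0.03] turn [2.000e-02 1.000e-02 1.339e+01]
now 3.05 [467.  159.8  69.4] [ 3.141e+00  2.000e-03 -3.139e+00] shift [-1.05  1.17  0.03] turn [2.000e-02 1.000e-02 1.406e+01]
```

View pics/w2.png

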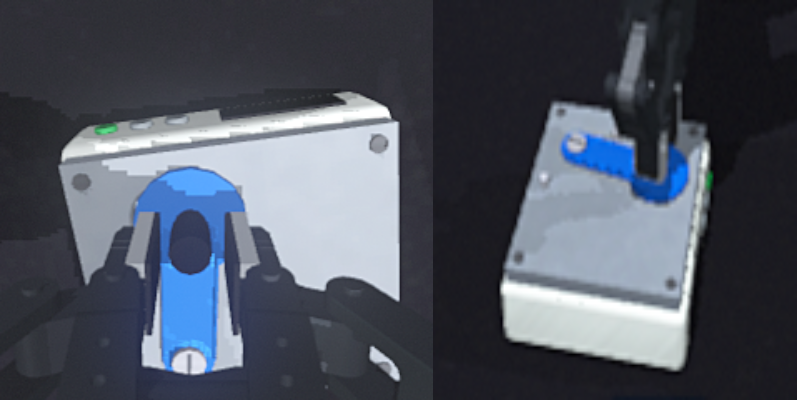

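The knob sits between the pads at crop (190,240), with a few mm of slack on each side. Now I'll swing it along the arc.

Emit:
drive_tool:
  plan:
    - {"x":-0.01,"y":0.12,"z":0,"ax":0,"ay":0,"az":0.95,"hand":22}
    - {"x":-0.02,"y":0.24,"z":0,"ax":0,"ay":0,"az":1.9,"hand":22}
    - {"x":-0.05,"y":0.35,"z":0,"ax":0,"ay":0,"az":2.85,"hand":22}
    - {"x":-0.1,"y":0.47,"z":0,"ax":0,"ay":0,"az":3.8,"hand":22}
    - {"x":-0.15,"y":0.58,"z":0,"ax":0,"ay":0,"az":4.8,"hand":22}
    - {"x":-0.21,"y":0.68,"z":0,"ax":0,"ay":0,"az":5.7,"hand":22}
    - {"x":-0.28,"y":0.77,"z":0,"ax":0,"ay":0,"az":6.7,"hand":22}
    - {"x":-0.36,"y":0.86,"z":0,"ax":0,"ay":0,"az":7.6,"hand":22}

```text
clock: 3.85
eef_pos: [484.6, 202.7, 69.4]
tcp_rot: [3.14, 0.001, 2.344]
contact_force: [-0.2, -2.2, 0.0]
opening: 0.262
grasp_force: 0.6
```

Run:
```python
from h import *
for k in (.9,1,1.1,1.2,1.3,1.4,1.47): to(526-60*np.cos(k),159+60*np.sin(k),69,np.pi-k)
```

```text
now 3.85 [484.6 202.7  69.4] [3.140e+00 1.000e-03 2.344e+00] shift [-0.01  0.1   0.01] turn [0.01 0.01 0.98]
now 3.85 [484.6 202.7  69.4] [3.140e+00 1.000e-03 2.344e+00] shift [-0.03  0.22  0.01] turn [0.01 0.01 1.94]
now 3.85 [484.6 202.7  69.4] [3.140e+00 1.000e-03 2.344e+00] shift [-0.06  0.34  0.01] turn [0.01 0.01 2.89]
now 3.85 [484.6 202.7  69.4] [3.140e+00 1.000e-03 2.344e+00] shift [-0.1   0.45  0.01] turn [0.01 0.   3.85]
now 3.85 [484.6 202.7  69.4] [3.140e+00 1.000e-03 2.344e+00] shift [-0.15  0.56  0.01] turn [0.01 0.   4.8 ]
now 3.85 [484.6 202.7  69.4] [3.140e+00 1.000e-03 2.344e+00] shift [-0.22  0.66  0.01] turn [0.01 0.   5.75]
now 3.85 [484.6 202.7  69.4] [3.140e+00 1.000e-03 2.344e+00] shift [-0.27  0.73  0.01] turn [0.01 0.   6.42]
```

Force is about 2 N, so it is moving with light friction. Continuing.

Emit:
drive_tool:
  plan:
    - {"x":-0.01,"y":0.1,"z":0,"ax":0,"ay":0,"az":0.95,"hand":22}
    - {"x":-0.03,"y":0.22,"z":0,"ax":0,"ay":0,"az":1.9,"hand":22}
    - {"x":-0.06,"y":0.34,"z":0,"ax":0,"ay":0,"az":2.85,"hand":22}
    - {"x":-0.1,"y":0.45,"z":0,"ax":0,"ay":0,"az":3.8,"hand":22}
    - {"x":-0.15,"y":0.56,"z":0,"ax":0,"ay":0,"az":4.75,"hand":22}
    - {"x":-0.21,"y":0.64,"z":0,"ax":0,"ay":0,"az":5.6,"hand":22}
    - {"x":-0.24,"y":0.7,"z":0,"ax":0,"ay":0,"az":6.1,"hand":22}
    - {"x":-0.24,"y":0.7,"z":0,"ax":0,"ay":0,"az":6.1,"hand":22}

```text
clock: 4.65
eef_pos: [518.2, 218.8, 69.3]
tcp_rot: [3.14, -0.0, 1.709]
contact_force: [0.6, -0.4, 0.0]
opening: 0.256
grasp_force: 0.0
```

Run:
```python
from h import *
im=imaging.grab_frame("wrist")[100:340,140:400,::-1]
cv2.imwrite("pics/w3.png",cv2.resize(im,(433,400)))
to(526-60*np.cos(1.5),159+60*np.sin(1.5),69,np.pi-1.5)
print(monitor.sense()["contact_force"])
```

```text
now 4.7 [518.  218.7  69.2] [ 3.14  -0.     1.711] shift [-0.01  0.08  0.  ] turn [ 0.01 -0.    0.66]
[ 0.0144005  -0.00853631 -1.15089513]
```

View pics/w3.png

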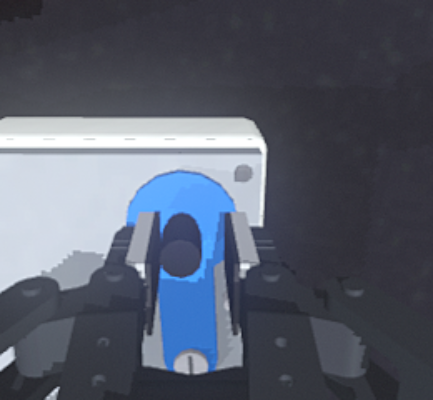

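The knob at (181,245) rests on the pushing (left) pad, and the cover is almost square to the head. I'll nudge it gently towards the stop.

Emit:
drive_tool:
  plan:
    - {"x":0,"y":0.04,"z":0,"ax":0,"ay":0,"az":0.3,"hand":22}
    - {"x":-0.01,"y":0.08,"z":0,"ax":0,"ay":0,"az":0.6,"hand":22}
    - {"x":-0.01,"y":0.11,"z":0,"ax":0,"ay":0,"az":0.8,"hand":22}

```text
clock: 5.0
eef_pos: [522.2, 218.6, 68.5]
tcp_rot: [-3.14, 0.0, 1.625]
contact_force: [-7.5, 0.1, 4.5]
opening: 0.255
grasp_force: 3.3
```

The 7.5 N against the motion means the stop is reached. I'll back off to centre and lift.

Emit:
drive_tool:
  plan:
    - {"x":0,"y":-0.05,"z":0,"ax":0,"ay":0,"az":0,"hand":24}
    - {"x":0,"y":-0.07,"z":0,"ax":0,"ay":0,"az":0,"hand":28}
    - {"x":0,"y":-0.07,"z":-0.3,"ax":0,"ay":0,"az":0,"hand":28}
    - {"x":0,"y":-0.07,"z":-0.9,"ax":0,"ay":0,"az":0,"hand":28}
    - {"x":0,"y":-0.07,"z":-1.7,"ax":0,"ay":0,"az":0,"hand":28}
    - {"x":0,"y":-0.07,"z":-2.5,"ax":0,"ay":0,"az":0,"hand":28}
    - {"x":0,"y":-0.07,"z":-2.5,"ax":0,"ay":0,"az":0,"hand":28}

```text
clock: 5.7
eef_pos: [522.7, 219.9, 200.0]
tcp_rot: [3.132, -0.003, 1.626]
contact_force: [-0.0, -0.1, 0.1]
opening: 0.327
grasp_force: 0.0
```

Run:
```python
from h import *
w=imaging.grab_frame("wrist")[:,:,::-1]; s=imaging.grab_frame("side")[140:330,170:330,::-1]
cv2.imwrite("pics/e.png",np.hstack([cv2.resize(w,(440,330)),cv2.resize(s,(278,330))]))
print(monitor.sense()["contact_force"],monitor.sense()["qvel"].round(3))
```

```text
[-0.19896801 -0.06726196  0.18720858] [-0.001  0.037  0.034  0.    -0.008  0.003]
```

View pics/e.png

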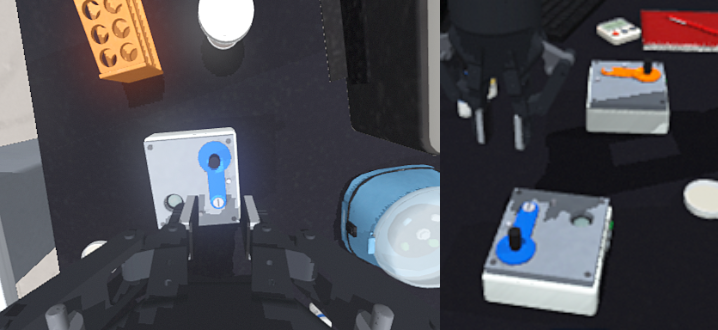

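The blue cover, with its knob at (214,160), is open against the stop pin and the port at (175,203) is bare. The orange cover is unchanged and the gripper is clear of everything.

```bash
python3 -c "
from rig import r
print(r.sign_off())"
```

```text
the job is handed in; nothing more can be done
None
```

The blue cover is swung clockwise to its open stop and released with the port bare, the orange cover was not touched, and the job was handed in at about 6 s of the 32 s allowed; no verdict was returned.

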